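Square the blue sample case into the marking jig

ROBOT

A 6-joint arm with a two-finger parallel gripper is mounted at the origin on the work surface. World frame = base frame: x ahead of the robot, y to its left, z up, the work surface at z = 0. Lengths are in m, angles in rad, forces in N, time in s.
With the tool pointing down it reaches from about 0.3 to 0.875 m from the base axis. Payload 6.4 kg.
Tool frame: the origin (TCP) lies between the finger pads; the fingertips stand ctrl.tip_reach ahead of it and the grasp point (between the pads) lies 11 mm behind it (ctrl.tip_reach is the distance from the TCP to the fingertips, in m); z points along the fingers, x is the direction in which the jaws open and shut, and the axes are right-handed (so a half turn about z gives the same grasp; the last joint's range is limited). The gripper opens to 85 mm and grips with 20 to 120 N. Pads are 22 mm wide; open, the fingers measure 114 mm over their backs; the gripper's body (76 mm by 85 mm) begins 54 mm behind the grasp point. The pads swing forward as they close: fully open they stand 13 mm farther back than shut.
Start: joints at [-1.469, 0.181, 1.607, -0, 1.354, -0.206], TCP at [0.174, -0.548, 0.239] pointing down, gripper open.
Joint ranges: [-2.99, 2.99], [-0.89, 2.07], [0.3, 2.58], [-1.14, 4.28], [0, 2.63], [-3.12, 3.12]. Speed limits (rad/s): [2.57, 2.57, 3.01, 3.14, 3.14, 3.14].

INTERFACE

Orientations are given as a unit quaternion [w, x, y, z].
In Python, from bench import telemetry, viewer, ticket, nets, ctrl gives the robot as it stands.
- The arm moves only by the tool step_arm, never from a script. Its argument "plan" is a list of rows, each a list of 2 entries, a list of its own where there are three numbers: the shift along the tool's x, y, z in m, then the turn, a rotation vector about the tool's x, y, z in degrees. A call has 1 to 5 rows; each row is the pose to reach, as a shift and turn from the pose commanded when the call began, along the tool's axes at that moment; what a row does not reach only later rows make up. A row lasts 1/10 s, in which the tool goes at most 50 mm and 8.59 degrees, less where a joint would pass 70% of its speed; a pose out of reach is approached as far as the arm can. A call with a gripper value outside its range is refused whole. "fingers" is the opening in per cent of the stroke, from 0 (shut) to 100 (fully open), set as the call begins (left out, the last holds). The fingers move at their own pace and stop on an object; the grip force is fixed at half the most. Time passes only in rows, so rows that repeat a pose let the fingers close. It gives the time, the measured TCP pose, the force and the opening at its end, in the units of the state.
- telemetry.get_obs(): the state, without advancing time (a new reading comes with each control period).
- viewer.camera(name): name is "side" or "top"; returns the picture (384x512x3 uint8, red, green, blue); there is no depth.
- viewer.get_calibration(name): a dict with "K" (3x3 intrinsics, pixels), "origin" and "orientation" of the camera in the world. Camera axes: x right, y up, looking along -z (the intrinsics and any distortion apply to the point x, -y, -z); pixel columns grow to the right and rows downward; lengths in m; the calibration is good to about 2 mm. A picture is of the moment at which its call begins. get_calibration takes no time and is no camera call.
- ticket.hand_in(): hands the job in, once; it reports no verdict.
Trained networks look in the newest picture that a camera, given by its name, has taken for a name from the list of things; names that differ only in an ending like _2 or _b are one class to them, and where a whole thing is asked for, a point or a joint stands for the part that bears it (a point fixed in the world has none). Each returns a list of dicts, best first, with "score" (0 to 1); they miss things now and then, are a little off and sometimes report something else, mostly with a low value. They report only what shows in the picture. A call takes as long as a camera call.
- nets.boxes_of(thing, camera): "extent" ([left, top, right, bottom] in pixels, round what is visible of it).
The state is a dict: "time_s": time; "q": joint angles; "dq": joint speeds; "joint_efforts": joint torques, N m; "eef_pos": TCP position; "eef_rot": TCP orientation; "wrist_force": force on the tool from outside, world axes, zero at the start; "torque": the same for the moment, N m; "opening": opening from 0.0 (shut) to 1.0 (fully open).
Only numpy, scipy, OpenCV 4.12 (cv2) and the standard library are available. Lean on these libraries where they do the work, as an engineer would, in place of code of your own. Each camera call takes 0.05 s, during which the arm holds its last target.

TASK

Get the blue-lidded sample case ready for marking: push it along the bench into the corner of the jig, so that one long side lies flush against the long aluminium fence and one short end is flush against the yellow end stop. Only slide it, never lift or tip it off the bench, and leave the orange-lidded case, the beaker and the stack of discs where they are.

Things in the scene. Friction and masses are not known exactly. Their poses are not given: they have to be found in the camera images.
- case: The case to push: a closed flat box, white with blue lid and small paper label, 88 mm (x) by 110 mm (y), 41 mm high, about 0.3 kg, flat on the steel bench. Upright sides: long ones at x = -44 and +44 mm, short ends at y = -55 and +55 mm. Origin: centre of its underside; z up. Same either way round; yaw within 20 degrees of the world axes. Slides with 1 to 4 N.
- jig: The marking jig, fixed to the bench: an L of two bars 25 mm high, 16 mm thick. Origin: inner corner of the L at bench level; z up, x away from the robot within 7 degrees. Aluminium fence: inner face at x = 0, bar on the +x side, running 380 mm from the corner to -y. Yellow end stop: inner face at y = 0, bar on the +y side, running 70 mm to -x. Squared up, the case has its origin at x -44, y -55 mm here.
- other_case: Bystander: the same box (88 x 110 x 41 mm, origin at the centre of its underside) but with an orange lid; not to be moved.
- beaker: Bystander: an open glass beaker, 70 mm across at the rim, 85 mm high, upright on the bench. Origin: centre of its underside.
- discs: Bystander: a low stack of white plastic discs, 86 mm across, 28 mm high, one body. Origin: centre of its underside.

How it is judged:
At the end, for the whole second after the job is handed in: The blue-lidded case lies at rest on the bench in the jig's corner: long side within 4 mm of the fence, short end within 4 mm of the yellow stop, square to within 0.05 rad (about 3 degrees); the orange-lidded case, beaker and discs are within 10 mm of where they began (x of case in the frame of jig between -0.048 and -0.04 m and y of case in the frame of jig between -0.059 and -0.051 m and angle between the x axis of case and the x axis of jig, either way round below 0.05 rad and height (world z) of case below 0.004 m and angle between case's own z axis and vertical below 0.05 rad and linear speed of case below 0.01 m/s and distance of each of other_case, beaker, discs from where it was at the start of the episode below 0.01 m); the robot touches nothing.
It fails at once if the blue-lidded case is lifted off the bench or tipped (height (world z) of case above 0.01 m or angle between case's own z axis and vertical above 0.2 rad).
It fails at once if the orange-lidded case, the beaker or the stack of discs is moved by more than 10 mm (distance of any of other_case, beaker, discs from where it was at the start of the episode above 0.01 m).
It also fails if it takes over 58 s, if anything falls off the work surface, if the arm or the gripper's body presses on something with over 40 N, if the wrist force passes 120 N, or if a joint passes its speed limit or range.

## Working session

There is one attempt and no reset: what is moved stays moved. The work goes in short steps, Python scripts to look and compute and a tool call to move; the robot and the scene stay as the last step left them, time stands still between calls to the robot, and variables do not carry over. Pictures are saved under pics/ and viewed, and the job is handed in when it is done.

Besides the shell and the picture viewer there is one more tool, called after "Call:" as name(argument=value, ...) on one line, values as JSON. step_arm: Moves the arm, as the interface text tells. Its arguments: {"type":"object","properties":{"plan":{"type":"array"},"fingers":{"type":"number"}},"required":["plan"]}

```bash
mkdir -p pics
python3 - <<'E'
from bench import telemetry, viewer, ticket, nets, ctrl
import cv2
for n in ("top","side"):
    im=viewer.camera(n); cv2.imwrite(f"pics/{n}0.png",im[:,:,::-1])
    c=viewer.get_calibration(n); print(n,c)
    for t in ("case","jig","other_case","beaker","discs"):
        print(t,[(round(d["score"],2),[round(v) for v in d["extent"]]) for d in nets.boxes_of(t,n)[:3]])
print(telemetry.get_obs(), ctrl.tip_reach)
E
```

```text
top {'K': array([[380.25522104,   0.        , 258.94399992],
       [  0.        , 380.25522104, 193.81790461],
       [  0.        ,   0.        ,   1.        ]]), 'origin': array([ 0.50821745, -0.00428281,  0.96650404]), 'orientation': array([-0.70502502, -0.02783408,  0.01759518,  0.70841753])}
case [(0.89, [199, 227, 252, 269])]
jig [(0.66, [157, 151, 318, 184]), (0.42, [86, 230, 126, 268])]
other_case [(0.92, [288, 228, 339, 271])]
beaker [(0.84, [406, 222, 442, 251])]
discs [(0.6, [87, 232, 126, 263])]
side {'K': array([[354.91601242,   0.        , 253.66220834],
       [  0.        , 354.91601242, 194.86263249],
       [  0.        ,   0.        ,   1.        ]]), 'origin': array([0.41657002, 0.51914537, 0.68891646]), 'orientation': array([-0.10788107, -0.04306296,  0.32764988,  0.93763149])}
case [(0.58, [267, 206, 319, 269])]
jig [(0.93, [160, 147, 233, 292])]
other_case [(0.68, [292, 143, 331, 189])]
beaker [(0.85, [298, 77, 329, 116])]
discs [(0.6, [239, 354, 289, 383])]
{'time_s': 0.6, 'q': array([-1.46933711e+00,  1.80771941e-01,  1.60700415e+00,  1.13867832e-05,
        1.35380269e+00, -2.06278367e-01]), 'dq': array([ 4.59494111e-04,  1.05772475e-03,  9.51273410e-04,  8.85829600e-05,
        2.41894658e-04, -4.90225368e-04]), 'joint_efforts': array([-1.16759813e-03, -4.44598639e+01, -3.51521730e+01, -2.72467514e-04,
        1.05238789e-03,  9.40299145e-06]), 'eef_pos': array([ 0.17420273, -0.54799128,  0.23930224]), 'eef_rot': array([ 1.43287639e-06,  8.07124817e-01, -5.90380834e-01,  8.77126723e-06]), 'wrist_force': array([ 0.31271813, -0.10694496, -0.1953566 ]), 'torque': array([-0.01025753, -0.08119157,  0.00677194]), 'opening': 1.0032126344810572} 0.008
```

View pics/top0.png

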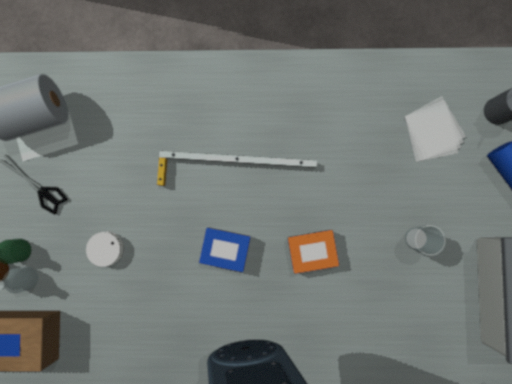

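View pics/side0.png

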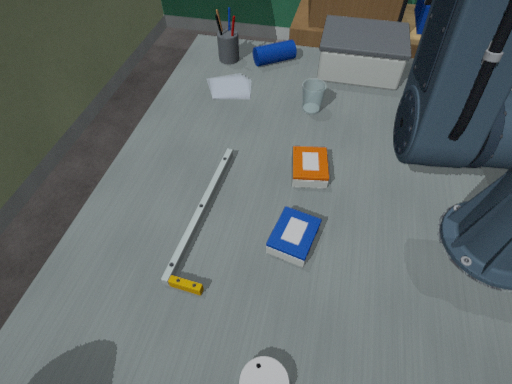

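The top view shows the blue case at about (225,249), the orange one at (313,251), and the white stack of discs at (103,249). The beaker is at (428,240), the jig corner near (167,158), and the fence runs right to (317,164). Next I'll measure precisely.

```bash
cat > h.py <<'E'
from bench import telemetry, viewer, ticket, nets, ctrl
import cv2, numpy as np
from scipy.spatial.transform import Rotation as R
def cal(n):
    c=viewer.get_calibration(n); return c["K"],c["origin"],R.from_quat(c["orientation"],scalar_first=True)
def unproj(n,uv,z):
    K,o,r=cal(n); uv=np.atleast_2d(np.asarray(uv,float))
    d=np.c_[(uv-K[:2,2])/K[0,0],np.ones(len(uv))]*[1,-1,-1]
    d=r.apply(d); return (o+d*((z-o[2])/d[:,2])[:,None])[:,:2]
def proj(n,P):
    K,o,r=cal(n); p=r.inv().apply(np.atleast_2d(P)-o)*[1,-1,-1]
    return (p[:,:2]/p[:,2:])*K[0,0]+K[:2,2]
def mask(im,kind,box=None):
    h=cv2.cvtColor(im,cv2.COLOR_RGB2HSV).astype(int);H,S,V=h[...,0],h[...,1],h[...,2]
    m={"blue":(H>100)&(H<130)&(S>130)&(V>60),"orange":(H>4)&(H<18)&(S>150)&(V>80),"yellow":(H>18)&(H<32)&(S>140)&(V>60),
       "white":(S<22)&(V>185)}[kind]
    if box is not None:
        b=np.zeros_like(m);l,t,r,bo=[int(x) for x in box];b[t:bo+1,l:r+1]=1;m=m&b
    return m.astype(np.uint8)
def rect(n,m,z):
    cs,_=cv2.findContours(m,cv2.RETR_EXTERNAL,cv2.CHAIN_APPROX_NONE)
    c=max(cs,key=cv2.contourArea)[:,0,:]
    P=unproj(n,c,z)*1000
    (cx,cy),(w,h),a=cv2.minAreaRect(P.astype(np.float32))
    return cx,cy,w,h,a
def case(n,kind="blue",thing="case"):
    im=viewer.camera(n); d=nets.boxes_of(thing,n)[0]; e=np.array(d["extent"])+[-5,-5,5,5]
    return im,rect(n,mask(im,kind,e),0.041)
E
python3 - <<'E'
from h import *
for n in ("top","side"):
    im,r=case(n); print(n,"blue",np.round(r,1))
    print(n,"orange",np.round(rect(n,mask(im,"orange"),.041),1))
    d=np.array(nets.boxes_of("jig",n)[0]["extent"])+[-6,-6,6,6]
    print(n,"yel",np.round(rect(n,mask(im,"yellow",d),.025),1))
    m=mask(im,"white",d); print(n,"fence",m.sum(),np.round(rect(n,m,.025),1))
    l,t,r2,b=[int(v) for v in d]
    cv2.imwrite(f"pics/{n}_j.png",cv2.resize(im[t:b,l:r2,::-1],None,fx=3.5,fy=3.5,interpolation=cv2.INTER_NEAREST))
    cv2.imwrite(f"pics/{n}_m.png",cv2.resize(m[t:b,l:r2]*255,None,fx=3.5,fy=3.5,interpolation=cv2.INTER_NEAREST))
E
```

```text
top blue [433.5  93.2 107.9  86.2  78. ]
top orange [ 428.3 -120.7   86.4  107.6    9.4]
top yel [627.3 252.   18.   66.   86. ]Traceback (most recent call last):
  File "<stdin>", line 7, in <module>
  File "h.py", line 22, in rect
    c=max(cs,key=cv2.contourArea)[:,0,:]
      ~~~^^^^^^^^^^^^^^^^^^^^^^^^
ValueError: max() iterable argument is empty
```

Run:
```python
from h import *
for n in ("top","side"):
    im=viewer.camera(n)
    h=cv2.cvtColor(im,cv2.COLOR_RGB2HSV)
    if n=="top": print(im[148:172,240],im[148:172,290])
    d=np.array(nets.boxes_of("jig",n)[0]["extent"])+[-8,-8,8,8]
    l,t,r2,b=[int(v) for v in d]
    f=4 if n=="top" else 3.4
    cv2.imwrite(f"pics/{n}_j.png",cv2.resize(im[t:b,l:r2,::-1],None,fx=f,fy=f,interpolation=cv2.INTER_NEAREST));print(l,t)
```

```text
[[130 138 134]
 [128 137 133]
 [127 135 132]
 [129 138 134]
 [129 136 134]
 [130 138 136]
 [129 137 133]
 [138 145 142]
 [158 165 163]
 [172 177 176]
 [173 178 177]
 [171 177 175]
 [172 178 174]
 [160 166 163]
 [119 123 122]
 [ 80  85  82]
 [ 74  80  77]
 [ 78  83  80]
 [ 88  93  90]
 [110 117 115]
 [125 132 129]
 [127 135 131]
 [130 138 134]
 [129 137 133]] [[124 132 129]
 [127 135 131]
 [127 136 132]
 [125 134 130]
 [126 135 130]
 [125 134 130]
 [125 134 131]
 [126 136 132]
 [127 135 131]
 [126 134 131]
 [134 141 138]
 [159 164 161]
 [175 178 177]
 [179 183 180]
 [178 182 179]
 [174 179 177]
 [160 166 164]
 [121 126 124]
 [ 80  84  83]
 [ 75  81  78]
 [ 77  84  83]
 [ 87  94  91]
 [111 118 114]
 [124 131 128]]
145 143
153 136
```

View pics/top_j.png

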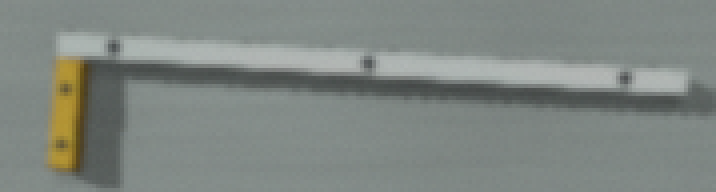

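View pics/side_j.png

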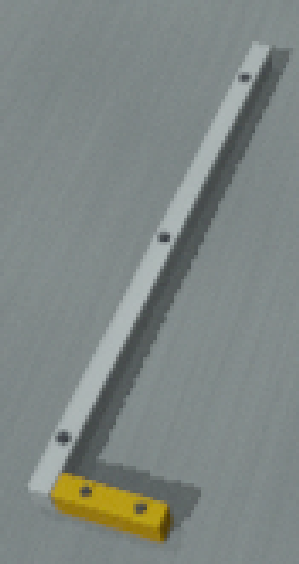

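Run:
```python
from h import *
for n in ("top","side"):
    im=viewer.camera(n)
    d=np.array(nets.boxes_of("jig",n)[0]["extent"])+[-6,-6,6,6]
    h=cv2.cvtColor(im,cv2.COLOR_RGB2HSV)
    m=((h[...,2]>152)&(h[...,1]<25)).astype(np.uint8)
    b=np.zeros_like(m);l,t,r2,bo=[int(v) for v in d];b[t:bo,l:r2]=1;m&=b
    m=cv2.morphologyEx(m,cv2.MORPH_CLOSE,np.ones((5,5)))
    r=rect(n,m,.025);print(n,np.round(r,1))
    print(np.round(cv2.boxPoints(((r[0],r[1]),(r[2],r[3]),r[4])),1))
    y=rect(n,mask(im,"yellow",d),.025);print("yel",np.round(y,1)); print(np.round(cv2.boxPoints(((y[0],y[1]),(y[2],y[3]),y[4])),1))
    q=case(n)[1];print("blue",np.round(q,1)); print("or",np.round(rect(n,mask(im,"orange"),.041),1))
    for t in("discs","beaker"):print(t,[(round(a["score"],2),np.round(a["extent"])) for a in nets.boxes_of(t,n)])
```

```text
Traceback (most recent call last):
IndexError: list index out of range
```

```bash
cat > m.py <<'E'
from h import *
B={"top":[151,145,324,190],"side":[154,141,239,298]}
def jigm(n,im):
    h=cv2.cvtColor(im,cv2.COLOR_RGB2HSV)
    m=((h[...,2]>152)&(h[...,1]<25)).astype(np.uint8)
    b=np.zeros_like(m);l,t,r2,bo=B[n];b[t:bo,l:r2]=1;m&=b
    return cv2.morphologyEx(m,cv2.MORPH_CLOSE,np.ones((5,5)))
E
python3 - <<'E'
from m import *
for n in ("top","side"):
    im=viewer.camera(n)
    r=rect(n,jigm(n,im),.025);print(n,np.round(r,1))
    print(np.round(cv2.boxPoints(((r[0],r[1]),(r[2],r[3]),r[4])),1))
    y=rect(n,mask(im,"yellow",B[n]),.025);print("yel",np.round(y,1)); print(np.round(cv2.boxPoints(((y[0],y[1]),(y[2],y[3]),y[4])),1))
    print("blue",np.round(rect(n,mask(im,"blue",[190,195,330,275]),.041),1)); print("or",np.round(rect(n,mask(im,"orange"),.041),1))
E
```

```text
top [658.8  63.2 394.   14.8  86. ]
[[ 637.8 -132.8]
 [ 652.5 -133.8]
 [ 679.8  259.2]
 [ 665.1  260.2]]
yel [627.2 252.1  17.8  66.2  86. ]
[[593.6 245.6]
 [659.6 240.9]
 [660.9 258.7]
 [594.9 263.3]]
blue [433.5  93.1 107.8  86.4  78.1]
or [ 428.2 -120.7   86.2  107.7    9.6]
side [658.9  62.3 396.6  15.1  86.1]
[[ 637.8 -135. ]
 [ 652.8 -136.1]
 [ 680.1  259.6]
 [ 665.   260.6]]
yel [625.6 258.4  22.9  74.6  85.6]
[[587.5 249.8]
 [661.9 244.1]
 [663.6 267. ]
 [589.3 272.6]]
blue [433.8  96.  111.9  87.6  78.1]
or [ 427.8 -116.3   86.1  114.3    9.4]
```

```bash
cat > go.py <<'E'
import sys
from m import *
o=telemetry.get_obs(); p=o["eef_pos"]*1000
X=R.from_quat(o["eef_rot"],scalar_first=True).apply([1,0,0]); psi=np.arctan2(X[1],X[0])
print("t",round(o["time_s"],2),"tcp",np.round(p,1),"yaw",round(np.degrees(psi),2),"F",np.round(o["wrist_force"],1),"open",round(o["opening"],2))
def to(x,y,z,yaw,src=None):
    q,s=(p,psi) if src is None else (np.array(src[:3]),np.radians(src[3]))
    d=np.array([x,y,z])-q; c,n=np.cos(s),np.sin(s)
    return [round(v,1) for v in (d[0]*c+d[1]*n, d[0]*n-d[1]*c, -d[2])], round(-(yaw-np.degrees(s)),2)
C=np.array([663.5,245.1]);a=np.radians(-4);ux=np.array([np.cos(a),np.sin(a)]);uy=np.array([-ux[1],ux[0]])
def j(xj,yj): return C+xj*ux+yj*uy
E
python3 - <<'E'
from go import *
print(to(400,-250,200,-101.9)); print(to(365,107.6,200,-101.9)); print(to(365,107.6,200,-101.9,(400,-250,200,-101.9)))
E
```

```text
t 1.15 tcp [ 174.2 -548.   239.3] yaw -72.37 F [-0.4  0.  -0.3] open 1.0
([np.float64(-215.6), np.float64(-305.5), np.float64(39.3)], np.float64(29.53))
([np.float64(-567.0), np.float64(-380.4), np.float64(39.3)], np.float64(29.53))
([np.float64(-342.7), np.float64(108.0), np.float64(-0.0)], np.float64(-0.0))
```

Call:
step_arm(plan=[[[-0.216,-0.305,0.039],[0,0,29.5]],[[-0.216,-0.305,0.039],[0,0,29.5]],[[-0.216,-0.305,0.039],[0,0,29.5]],[[-0.216,-0.305,0.039],[0,0,29.5]],[[-0.216,-0.305,0.039],[0,0,29.5]]], fingers=70)

```text
time_s: 1.65
eef_pos: [0.3235, -0.3499, 0.2136]
eef_rot: [-0.0, -0.629, 0.777, -0.0]
wrist_force: [1.1, 0.2, -0.6]
opening: 0.7
```

```bash
python3 -c "
from go import *
print(to(400,-120,200,-101.9));print(to(365,107.6,200,-101.9))"
```

```text
t 1.65 tcp [ 323.5 -349.9  213.6] yaw -102.03 F [ 1.1  0.2 -0.6] open 0.7
([np.float64(-240.8), np.float64(-26.9), np.float64(13.6)], np.float64(-0.13))
([np.float64(-456.1), np.float64(54.8), np.float64(13.6)], np.float64(-0.13))
```

Call:
step_arm(plan=[[[-0.24,0.01,0.014],[0,0,0]],[[-0.456,0.055,0.014],[0,0,0]],[[-0.456,0.055,0.014],[0,0,0]],[[-0.456,0.055,0.014],[0,0,0]],[[-0.456,0.055,0.014],[0,0,0]]])

```text
time_s: 2.15
eef_pos: [0.3462, -0.1012, 0.2055]
eef_rot: [0.0, -0.63, 0.777, -0.001]
wrist_force: [1.4, -0.2, 0.2]
opening: 0.698
```

```bash
python3 -c "
from go import *
print(to(365,107.6,200,-101.9));print(to(365,107.6,22,-101.9))"
```

```text
t 2.15 tcp [ 346.2 -101.2  205.5] yaw -101.91 F [ 1.4 -0.2  0.2] open 0.7
([np.float64(-208.1), np.float64(24.7), np.float64(5.5)], np.float64(-0.01))
([np.float64(-208.1), np.float64(24.7), np.float64(183.5)], np.float64(-0.01))
```

Call:
step_arm(plan=[[[-0.208,0.025,0.006],[0,0,0]],[[-0.208,0.025,0.006],[0,0,0]],[[-0.208,0.025,0.006],[0,0,0]],[[-0.208,0.025,0.006],[0,0,0]],[[-0.208,0.025,0.006],[0,0,0]]])

```text
time_s: 2.65
eef_pos: [0.364, 0.1104, 0.1994]
eef_rot: [0.001, -0.633, 0.774, 0.0]
wrist_force: [0.5, 0.0, -0.1]
opening: 0.701
```

```bash
python3 -c "
from go import *
print(to(365,107.6,22,-101.9))"
```

```text
t 2.65 tcp [364.  110.4 199.4] yaw -101.48 F [ 0.5  0.  -0.1] open 0.7
([np.float64(2.5), np.float64(-1.5), np.float64(177.4)], np.float64(0.42))
```

Call:
step_arm(plan=[[[0.002,-0.001,0.05],[0,0,0.4]],[[0.002,-0.001,0.1],[0,0,0.4]],[[0.002,-0.001,0.145],[0,0,0.4]],[[0.002,-0.001,0.177],[0,0,0.4]],[[0.002,-0.001,0.177],[0,0,0.4]]])

```text
time_s: 3.15
eef_pos: [0.3612, 0.1032, 0.0187]
eef_rot: [-0.004, -0.627, 0.779, 0.003]
wrist_force: [-0.4, -1.3, -0.8]
opening: 0.694
```

Run:
```python
from go import *
for n in ("top","side"):
    im=viewer.camera(n); cv2.imwrite(f"pics/{n}1.png",cv2.resize(im[:,:,::-1],None,fx=1.5,fy=1.5))
    print(np.round(rect(n,mask(im,"blue",[150,140,330,275]),.041),1))
```

```text
t 3.15 tcp [361.2 103.2  18.7] yaw -102.3 F [-0.4 -1.3 -0.8] open 0.69
[433.4  93.2 107.9  86.6  78.5]
[433.9  96.2 111.7  87.4  78. ]
```

View pics/side1.png

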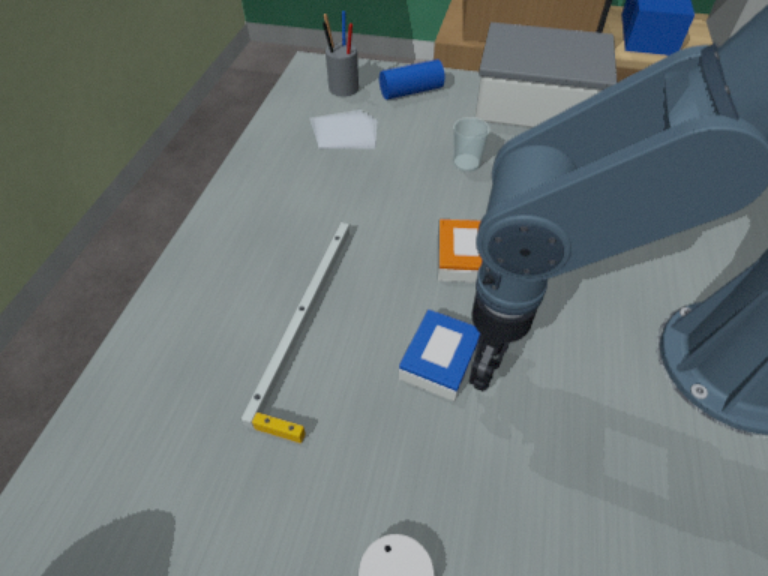

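View pics/top1.png

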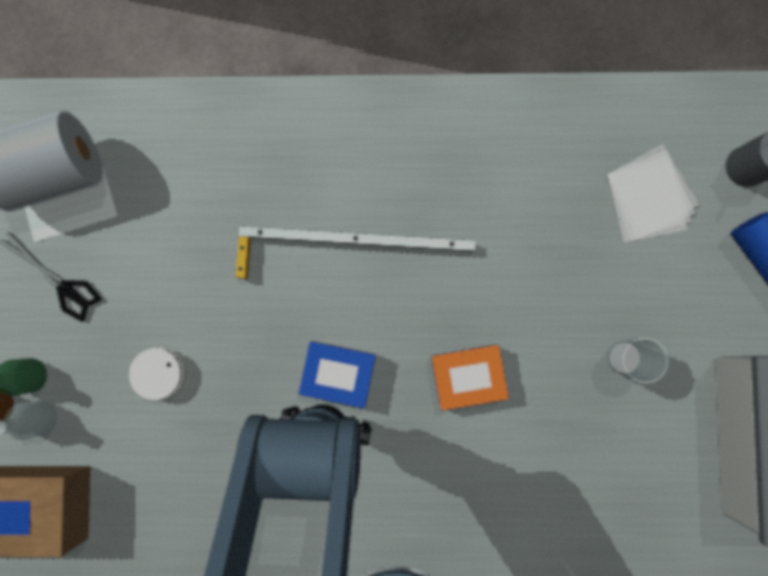

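Run:
```python
from go import *
d=p[:2]-C;print("tcp j",d@ux,d@uy)
yj=d@uy
for x,yaw in((-280,-101.9),(-265,-101.9),(-245,-99),(-225,-96.5),(-205,-94)): print(x,to(*j(x,yj),20,yaw))
```

```text
t 3.25 tcp [365.3 103.2  22.6] yaw -102.29 F [-0.3  0.2  0. ] open 0.7
tcp j -287.5778183184312 -162.31809465070373
-280 ([np.float64(-1.1), np.float64(-7.5), np.float64(2.6)], np.float64(-0.39))
-265 ([np.float64(-3.3), np.float64(-22.3), np.float64(2.6)], np.float64(-0.39))
-245 ([np.float64(-6.1), np.float64(-42.1), np.float64(2.6)], np.float64(-3.29))
-225 ([np.float64(-9.0), np.float64(-61.9), np.float64(2.6)], np.float64(-5.79))
-205 ([np.float64(-11.9), np.float64(-81.7), np.float64(2.6)], np.float64(-8.29))
```

Call:
step_arm(plan=[[[-0.001,-0.008,0.002],[0,0,-0.4]],[[-0.003,-0.02,0.002],[0,0,-0.4]],[[-0.005,-0.033,0.002],[0,0,-0.4]],[[-0.007,-0.046,0.002],[0,0,-2]],[[-0.009,-0.06,0.002],[0,0,-4]]])

```text
time_s: 3.75
eef_pos: [0.4267, 0.0996, 0.0216]
eef_rot: [-0.0, -0.655, 0.756, 0.0]
wrist_force: [-6.4, -0.5, 3.6]
opening: 0.701
```

```bash
cat > look.py <<'E'
from go import *
def look(tag,save=False):
    for n in ("top","side"):
        im=viewer.camera(n)
        if save: cv2.imwrite(f"pics/{n}_{tag}.png",cv2.resize(im[:,:,::-1],None,fx=1.5,fy=1.5))
        r=rect(n,mask(im,"blue",[120,130,330,300]),.041)
        d=np.array(r[:2])-C; print(n,np.round(r,1),"jig",np.round([d@ux,d@uy],1),"or",np.round(rect(n,mask(im,"orange",[270,130,350,290]),.041),1))
    d=p[:2]-C;print("tcp j",np.round([d@ux,d@uy],1))
E
python3 -c "
from look import *
look('2')"
```

```text
t 3.75 tcp [426.7  99.6  21.6] yaw -98.18 F [-6.4 -0.5  3.6] open 0.7
top [481.2  93.6 107.7  85.7  81.6] jig [-171.3 -163.9] or [ 428.3 -120.7   86.4  107.7    9.2]
side [485.9  95.8 112.6  86.8  82.3] jig [-166.7 -161.3] or [380.4 -78.    2.4  16.6   6. ]
tcp j [-226.  -161.7]
```

Run:
```python
from go import *
for x,yaw in((-210,-96),(-190,-94),(-165,-94),(-145,-94),(-130,-94),(-105,-94)): print(x,to(*j(x,-161.5),20,yaw))
```

```text
t 3.85 tcp [429.7  99.3  22.1] yaw -98.25 F [ 0.9  0.9 -0.2] open 0.7
-210 ([np.float64(-1.2), np.float64(-13.1), np.float64(2.1)], np.float64(-2.25))
-190 ([np.float64(-2.7), np.float64(-33.0), np.float64(2.1)], np.float64(-4.25))
-165 ([np.float64(-4.5), np.float64(-57.9), np.float64(2.1)], np.float64(-4.25))
-145 ([np.float64(-6.0), np.float64(-77.9), np.float64(2.1)], np.float64(-4.25))
-130 ([np.float64(-7.1), np.float64(-92.8), np.float64(2.1)], np.float64(-4.25))
-105 ([np.float64(-9.0), np.float64(-117.8), np.float64(2.1)], np.float64(-4.25))
```

Call:
step_arm(plan=[[[-0.001,-0.015,0.001],[0,0,-1.5]],[[-0.003,-0.033,0.001],[0,0,-3]],[[-0.004,-0.053,0.001],[0,0,-4.2]],[[-0.0055,-0.072,0.001],[0,0,-4.2]],[[-0.007,-0.09,0.001],[0,0,-4.2]]])

```text
time_s: 4.35
eef_pos: [0.5169, 0.0936, 0.02]
eef_rot: [0.0, -0.681, 0.732, -0.0]
wrist_force: [-2.5, 0.3, -0.4]
opening: 0.704
```

```bash
python3 -c "
from look import *
look('3',1)
for x in(-115,-108,-102,-100,-98): print(x,to(*j(x,-161.5),20,-94))"
```

```text
t 4.35 tcp [516.9  93.6  20. ] yaw -94.11 F [-2.5  0.3 -0.4] open 0.7
top [575.6  90.6 108.6  78.8  83.9] jig [ -76.9 -160.2] or [ 428.5 -120.3   86.   108.2    9.2]
side [576.3  93.8 112.7  87.2  86.4] jig [ -76.4 -157. ] or [ 428.  -116.3   85.7  114.1    9.4]
tcp j [-135.7 -161.3]
-115 ([np.float64(0.1), np.float64(-20.7), np.float64(0.0)], np.float64(-0.11))
-108 ([np.float64(0.1), np.float64(-27.7), np.float64(0.0)], np.float64(-0.11))
-102 ([np.float64(0.1), np.float64(-33.7), np.float64(0.0)], np.float64(-0.11))
-100 ([np.float64(0.1), np.float64(-35.7), np.float64(0.0)], np.float64(-0.11))
-98 ([np.float64(0.1), np.float64(-37.7), np.float64(0.0)], np.float64(-0.11))
```

View pics/side_3.png

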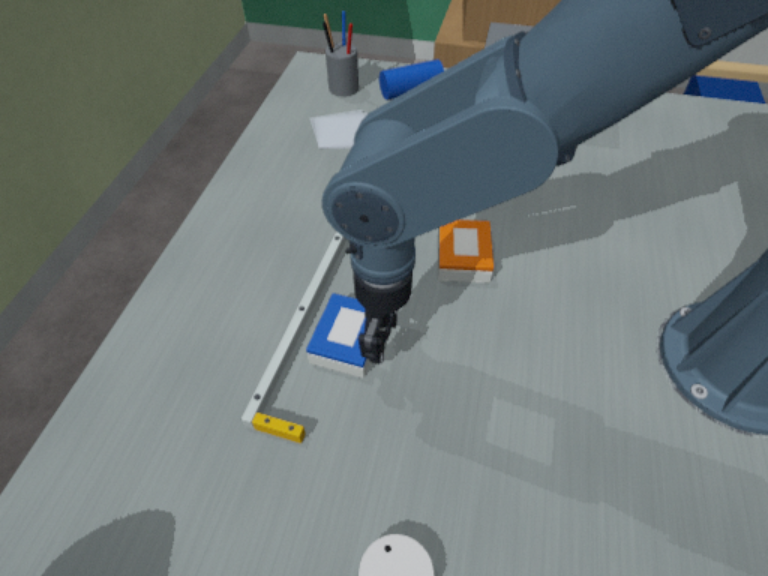

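The side view shows the blue case at about (340,335), squared up with the gripper behind it and roughly 32 mm short of the fence. I'll finish the approach slowly.

Call:
step_arm(plan=[[[0,-0.008,0],[0,0,0]],[[0,-0.015,0],[0,0,0]],[[0,-0.021,0],[0,0,0]],[[0,-0.026,0],[0,0,0]],[[0,-0.029,0],[0,0,0]]])

```text
time_s: 4.95
eef_pos: [0.5436, 0.0919, 0.0194]
eef_rot: [-0.001, -0.682, 0.732, 0.001]
wrist_force: [-7.5, -0.3, 6.0]
opening: 0.697
```

```bash
python3 -c "
from look import *
look('4')
for x in(-115,-108,-102,-100,-98): print(x,to(*j(x,-161.5),20,-94))"
```

```text
t 4.95 tcp [543.6  91.9  19.4] yaw -94.06 F [-7.5 -0.3  6. ] open 0.7
top [607.1  88.6 107.9  71.2  85.5] jig [ -45.4 -160.1] or [ 428.6 -120.5   85.8  107.2    9.8]
side [599.3  91.8 113.   88.3  86.2] jig [ -53.4 -157.4] or [ 427.9 -116.1   85.9  114.     9.5]
tcp j [-108.9 -161.2]
-115 ([np.float64(0.3), np.float64(6.1), np.float64(-0.6)], np.float64(-0.06))
-108 ([np.float64(0.3), np.float64(-0.9), np.float64(-0.6)], np.float64(-0.06))
-102 ([np.float64(0.3), np.float64(-6.9), np.float64(-0.6)], np.float64(-0.06))
-100 ([np.float64(0.3), np.float64(-8.9), np.float64(-0.6)], np.float64(-0.06))
-98 ([np.float64(0.3), np.float64(-10.9), np.float64(-0.6)], np.float64(-0.06))
```

Call:
step_arm(plan=[[[0,-0.003,0],[0,0,0]],[[0,-0.0055,0],[0,0,0]],[[0,-0.008,0],[0,0,0]],[[0,-0.008,0],[0,0,0]]])

```text
time_s: 5.45
eef_pos: [0.5521, 0.0911, 0.0191]
eef_rot: [-0.001, -0.682, 0.732, 0.001]
wrist_force: [-4.8, 0.2, 3.8]
opening: 0.705
```

```bash
python3 -c "
from look import *
look('5',1)"
```

```text
t 5.45 tcp [552.1  91.1  19.1] yaw -94.05 F [-4.8  0.2  3.8] open 0.7
top [634.4  77.4 121.8  57.1  60.9] jig [ -17.4 -169.3] or [ 428.7 -120.4   86.1  107.2    9.6]
side [606.9  91.1 113.6  86.9  87. ] jig [ -45.7 -157.6] or [ 428.  -116.3   85.9  114.3    9.5]
tcp j [-100.4 -161.4]
```

View pics/side_5.png

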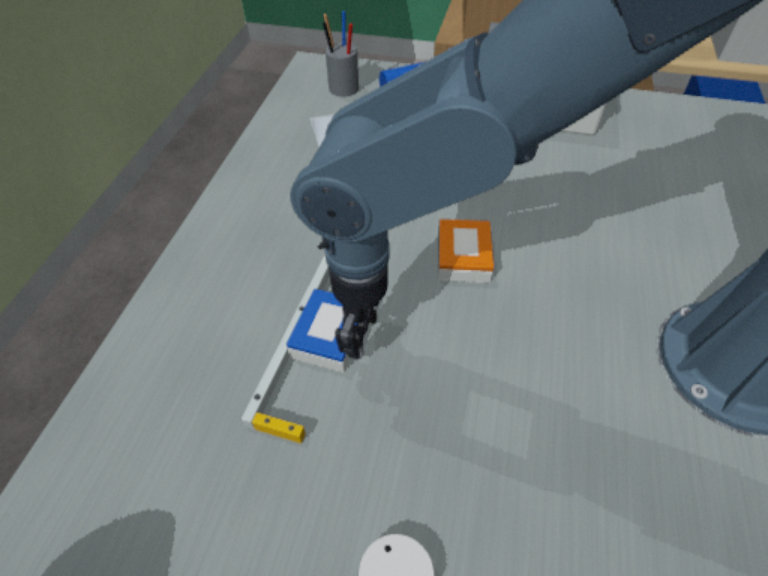

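The case is now about 1–2 mm from the fence. I'll press until the force rises.

Call:
step_arm(plan=[[[0,-0.002,0],[0,0,0]],[[0,-0.003,0],[0,0,0]],[[0,-0.003,0],[0,0,0]]])

```text
time_s: 5.85
eef_pos: [0.552, 0.0912, 0.0188]
eef_rot: [-0.003, -0.682, 0.731, 0.003]
wrist_force: [-16.4, -0.1, 12.9]
opening: 0.697
```

```bash
python3 -c "
from look import *
look('6')"
```

```text
t 5.85 tcp [552.   91.2  18.8] yaw -94.02 F [-16.4  -0.1  12.9] open 0.7
top [633.6  74.7 124.9  59.4  57.3] jig [ -18.  -172.1] or [ 428.6 -120.5   85.9  107.     9.5]
side [606.9  91.1 113.6  86.9  87. ] jig [ -45.7 -157.6] or [ 428.1 -116.3   85.7  114.3    9.5]
tcp j [-100.4 -161.3]
```

Call:
step_arm(plan=[[[0,0.02,0],[0,0,0]],[[0,0.045,-0.0],[0,0,0]],[[0,0.045,-0.05],[0,0,0]],[[0,0.045,-0.1],[0,0,-8]],[[0,0.045,-0.1],[0,0,-16]]])

```text
time_s: 6.45
eef_pos: [0.517, 0.0938, 0.127]
eef_rot: [-0.005, 0.779, -0.628, 0.006]
wrist_force: [1.7, -0.6, 0.7]
opening: 0.702
```

```bash
python3 -c "
from look import *
look('7',1)
print(to(*j(-44,-252),120,-4))"
```

```text
t 6.45 tcp [517.   93.8 127. ] yaw -77.74 F [ 1.7 -0.6  0.7] open 0.7
top [606.4  88.4 108.1  85.9  85.5] jig [ -46.1 -160.3] or [ 428.3 -120.4   86.1  107.8    9.5]
side [606.6  91.2 112.5  88.1  85.9] jig [ -46.  -157.5] or [ 427.9 -116.3   86.1  114.3    9.5]
tcp j [-135.6 -161.1]
([np.float64(112.9), np.float64(-62.5), np.float64(7.0)], np.float64(-73.74))
```

View pics/side_7.png

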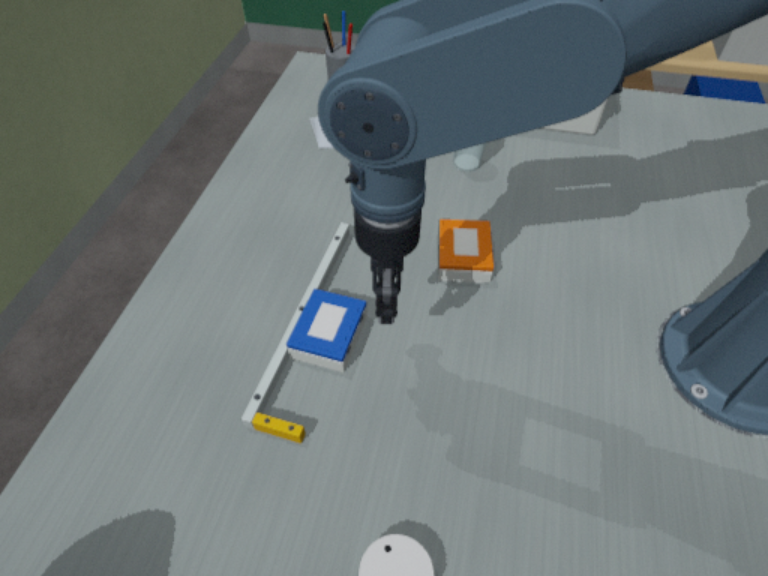

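Blue case at (327,325) in the side view, flush along the fence. Now I'll go round to its −y end.

Call:
step_arm(plan=[[[0.045,-0.006,0],[0,0,-8]],[[0.08,-0.02,0],[0,0,-16]],[[0.113,-0.04,0],[0,0,-24]],[[0.113,-0.062,0],[0,0,-32]],[[0.113,-0.062,0],[0,0,-40]]], fingers=45)

```text
time_s: 7.05
eef_pos: [0.5969, -0.005, 0.1179]
eef_rot: [-0.0, 0.945, -0.326, 0.0]
wrist_force: [0.3, 0.5, 0.1]
opening: 0.448
```

Call:
step_arm(plan=[[[0,0,0],[0,0,-8]],[[0,0,0],[0,0,-16]],[[0,0,0],[0,0,-24]],[[0,0,0],[0,0,-33.5]],[[0,0,0],[0,0,-33.5]]])

```text
time_s: 7.55
eef_pos: [0.5943, -0.0037, 0.1177]
eef_rot: [-0.0, 0.999, -0.041, -0.001]
wrist_force: [-0.3, -0.6, 0.6]
opening: 0.449
```

```bash
python3 -c "
from look import *
look('8')
print(to(*j(-44,-252),20,-4))"
```

```text
t 7.55 tcp [594.3  -3.7 117.7] yaw -4.66 F [-0.3 -0.6  0.6] open 0.45
top [579.6  61.4  50.5  36.4  86.3] jig [ -70.9 -189.1] or [ 428.2 -120.5   86.2  107.9    9.8]
side [606.6  91.2 112.5  88.1  85.9] jig [ -46.  -157.5] or [ 427.8 -116.3   86.1  114.4    9.4]
tcp j [ -51.7 -253. ]
([np.float64(7.6), np.float64(-1.1), np.float64(97.7)], np.float64(-0.66))
```

Call:
step_arm(plan=[[[0.006,-0.001,0.03],[0,0,-0.4]],[[0.006,-0.001,0.065],[0,0,-0.4]],[[0.006,-0.001,0.09],[0,0,-0.4]],[[0.006,-0.001,0.097],[0,0,-0.4]],[[0.006,-0.001,0.097],[0,0,-0.4]]])

```text
time_s: 8.15
eef_pos: [0.6, -0.003, 0.0209]
eef_rot: [-0.0, 0.999, -0.038, -0.001]
wrist_force: [0.6, 0.3, -0.1]
opening: 0.446
```

```bash
python3 -c "
from look import *
look('9',1)
for y in (-230,-200,-160,-130,-121):print(to(*j(-46,y),20,-4))"
```

```text
t 8.15 tcp [600.   -3.   20.9] yaw -4.31 F [ 0.6  0.3 -0.1] open 0.45
top [608.8 122.7  39.7  84.6  84.6] jig [ -46.  -125.9] or [ 428.2 -120.6   86.2  107.7    9.7]
side [606.4  91.1 113.1  88.1  86.6] jig [ -46.2 -157.6] or [ 427.8 -116.2   86.1  114.2    9.4]
tcp j [ -46.1 -251.9]
([np.float64(-0.0), np.float64(-21.9), np.float64(0.9)], np.float64(-0.31))
([np.float64(-0.2), np.float64(-51.9), np.float64(0.9)], np.float64(-0.31))
([np.float64(-0.4), np.float64(-91.9), np.float64(0.9)], np.float64(-0.31))
([np.float64(-0.6), np.float64(-121.9), np.float64(0.9)], np.float64(-0.31))
([np.float64(-0.6), np.float64(-130.9), np.float64(0.9)], np.float64(-0.31))
```

View pics/side_9.png

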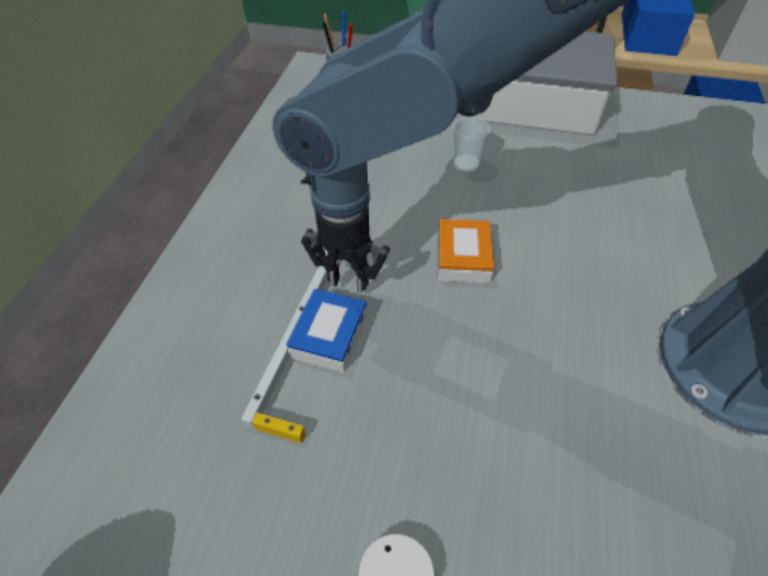

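The fingers stand just behind the case's end at (350,285), clear of the fence. Now I'll push along the fence.

Call:
step_arm(plan=[[[0,-0.012,0],[0,0,-0.3]],[[0,-0.022,0],[0,0,-0.3]],[[0,-0.034,0],[0,0,-0.3]],[[0,-0.047,0],[0,0,-0.3]],[[0,-0.06,0],[0,0,-0.3]]])

```text
time_s: 8.75
eef_pos: [0.6063, 0.0567, 0.0236]
eef_rot: [0.001, 0.999, -0.033, 0.001]
wrist_force: [-1.6, -7.3, 4.6]
opening: 0.451
```

```bash
python3 -c "
from look import *
look('10')
for y in (-160,-130,-121):print(to(*j(-46,y),20,-4))"
```

```text
t 8.75 tcp [606.3  56.7  23.6] yaw -3.83 F [-1.6 -7.3  4.6] open 0.45
top [576.6 112.6  81.5  23.8  86.5] jig [ -77.4 -138.2] or [ 428.3 -120.6   86.   107.     9.5]
side [608.7 126.2 113.1  87.7  86.6] jig [ -46.4 -122.5] or [ 427.9 -116.3   85.9  114.4    9.4]
tcp j [ -44.  -191.9]
([np.float64(-1.9), np.float64(-31.9), np.float64(3.6)], np.float64(0.17))
([np.float64(-1.9), np.float64(-61.9), np.float64(3.6)], np.float64(0.17))
([np.float64(-1.8), np.float64(-70.9), np.float64(3.6)], np.float64(0.17))
```

Call:
step_arm(plan=[[[-0.001,-0.012,0.001],[0,0,0]],[[-0.001,-0.024,0.002],[0,0,0]],[[-0.001,-0.036,0.002],[0,0,0]],[[-0.001,-0.046,0.002],[0,0,0]],[[-0.001,-0.054,0.002],[0,0,0]]])

```text
time_s: 9.35
eef_pos: [0.6087, 0.1104, 0.0211]
eef_rot: [0.001, 0.999, -0.034, 0.001]
wrist_force: [0.6, -5.5, 3.8]
opening: 0.449
```

```bash
python3 -c "
from look import *
look('11',1)
for y in (-130,-121):print(to(*j(-46,y),20,-4))"
```

```text
t 9.35 tcp [608.7 110.4  21.1] yaw -3.84 F [ 0.6 -5.5  3.8] open 0.45
top [581.9 176.   91.5  26.5  86.1] jig [-76.6 -74.6] or [ 428.5 -120.5   86.   107.     9.5]
side [611.1 178.4 112.4  86.9  86. ] jig [-47.6 -70.2] or [ 427.8 -116.3   86.1  114.4    9.4]
tcp j [ -45.3 -138.2]
([np.float64(-0.7), np.float64(-8.2), np.float64(1.1)], np.float64(0.16))
([np.float64(-0.7), np.float64(-17.2), np.float64(1.1)], np.float64(0.16))
```

View pics/side_11.png

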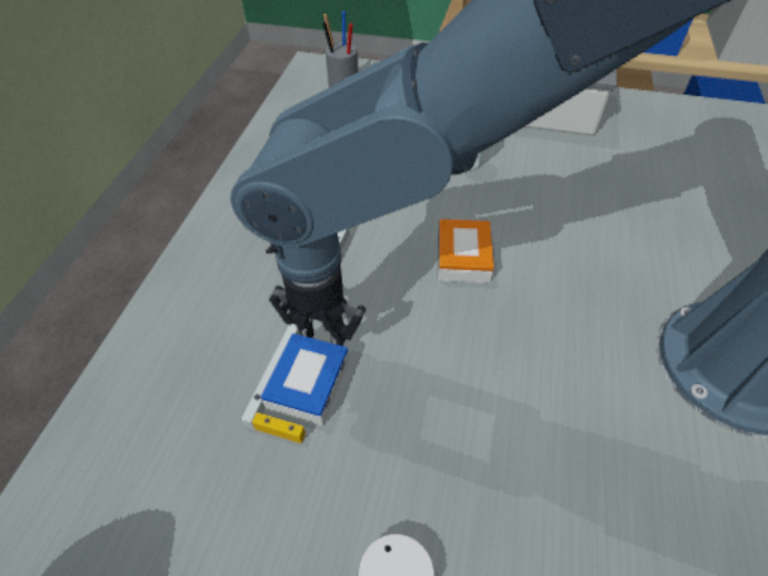

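The case at (305,375) is about 15 mm short of the yellow stop.

Call:
step_arm(plan=[[[0,-0.005,0.0],[0,0,0]],[[0,-0.009,0],[0,0,0]],[[0,-0.012,0],[0,0,0]],[[0,-0.014,0],[0,0,0]],[[0,-0.016,0],[0,0,0]]])

```text
time_s: 9.95
eef_pos: [0.6092, 0.126, 0.0205]
eef_rot: [0.0, 0.999, -0.034, 0.0]
wrist_force: [-0.1, -3.8, 3.5]
opening: 0.45
```

```bash
python3 -c "
from look import *
look('12')"
```

```text
t 9.95 tcp [609.2 126.   20.5] yaw -3.88 F [-0.1 -3.8  3.5] open 0.45
top [582.7 193.4  96.1  25.9  86.7] jig [-77.  -57.3] or [ 428.6 -120.6   85.9  107.1    9.5]
side [613.  192.7 111.9  88.8  85.8] jig [-46.7 -55.8] or [ 427.8 -116.3   86.1  114.4    9.4]
tcp j [ -45.8 -122.6]
```

Call:
step_arm(plan=[[[0,-0.002,0.0],[0,0,0]],[[0,-0.004,0],[0,0,0]],[[0,-0.005,0],[0,0,0]],[[0,-0.005,0],[0,0,0]]])

```text
time_s: 10.45
eef_pos: [0.6093, 0.1274, 0.0205]
eef_rot: [0.003, 0.999, -0.034, -0.001]
wrist_force: [-3.9, -20.0, 7.4]
opening: 0.447
```

```bash
python3 -c "
from look import *
look('13')"
```

```text
t 10.45 tcp [609.3 127.4  20.5] yaw -3.88 F [ -3.9 -20.    7.4] open 0.45
top [582.9 197.1  94.5  25.7  86.5] jig [-77.1 -53.5] or [ 428.5 -120.5   86.   107.     9.4]
side [612.7 193.7 111.8  87.9  86. ] jig [-47.1 -54.8] or [ 428.  -116.2   85.7  114.2    9.4]
tcp j [ -45.8 -121.2]
```

The force rise shows it is firmly on the end stop. I'll back off and inspect.

Call:
step_arm(plan=[[[0,0.02,0.0],[0,0,0]],[[0,0.045,0],[0,0,0]],[[0,0.045,-0.045],[0,0,0]],[[-0.04,0.06,-0.09],[0,0,8]],[[-0.085,0.075,-0.11],[0,0,16]]])

```text
time_s: 11.05
eef_pos: [0.5319, 0.0654, 0.1269]
eef_rot: [-0.001, 0.985, -0.175, 0.002]
wrist_force: [-0.5, -0.6, 1.5]
opening: 0.447
```

Run:
```python
from look import *
look('14')
for n in ("top","side"):
    im=viewer.camera(n); b=[130,130,290,220] if n=="top" else [140,200,260,310]
    cv2.imwrite(f"pics/{n}_z14.png",cv2.resize(im[b[1]:b[3],b[0]:b[2],::-1],None,fx=4.8,fy=4.8))
print(to(*j(-160,-55),130,-94))
```

```text
t 11.05 tcp [531.9  65.4 126.9] yaw -20.19 F [-0.5 -0.6  1.5] open 0.45
top [613.8 191.3 107.3  83.1  86. ] jig [-45.8 -57.2] or [ 428.3 -120.4   86.4  107.5    9.2]
side [612.5 194.  111.3  88.   85.8] jig [-47.3 -54.5] or [ 428.  -116.2   85.7  114.2    9.4]
tcp j [-118.7 -188.4]
([np.float64(-76.8), np.float64(-116.6), np.float64(-3.1)], np.float64(73.81))
```

View pics/top_z14.png

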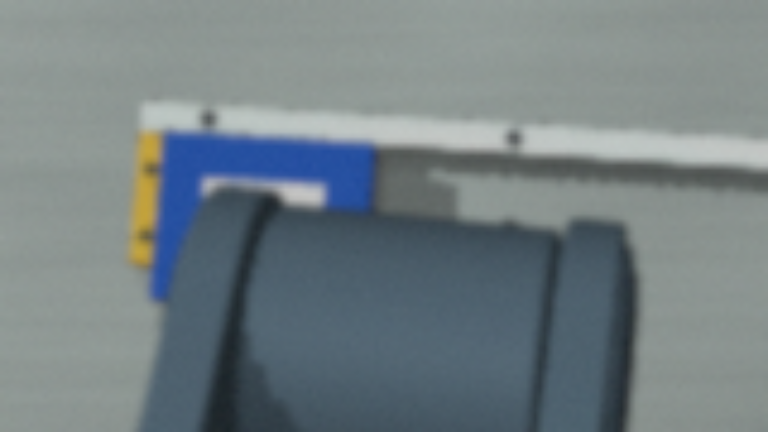

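View pics/side_z14.png

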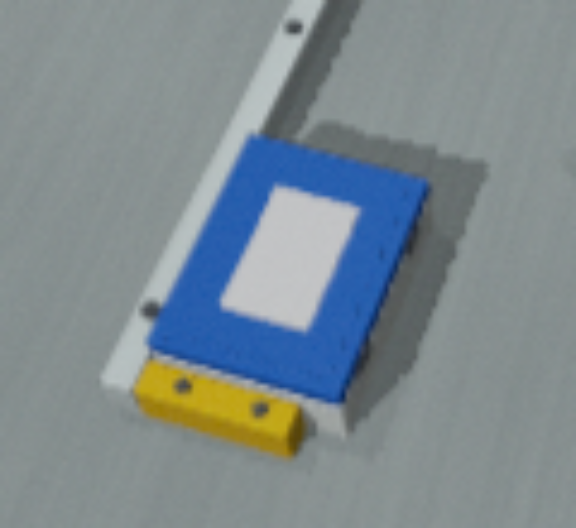

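Both views show the case seated against the stop, with perhaps a 1 mm gap at the fence: the side view gives x −47.3, against −46.0 when it was pressed flush earlier. A final gentle press toward the fence should close it.

Call:
step_arm(plan=[[[-0.04,0,0],[0,0,8.5]],[[-0.077,-0.03,0],[0,0,17]],[[-0.077,-0.075,0],[0,0,25.5]],[[-0.077,-0.116,0],[0,0,34]],[[-0.077,-0.116,0],[0,0,42]]])

```text
time_s: 11.75
eef_pos: [0.4989, 0.2053, 0.1237]
eef_rot: [-0.001, 0.861, -0.509, -0.0]
wrist_force: [0.1, -0.1, 0.5]
opening: 0.452
```

Call:
step_arm(plan=[[[0,0,0],[0,0,8]],[[0,0,0],[0,0,16]],[[0,0,0],[0,0,24]],[[0,0,0],[0,0,32]],[[0,0,0],[0,0,32]]])

```text
time_s: 12.25
eef_pos: [0.4977, 0.2013, 0.1231]
eef_rot: [-0.001, -0.688, 0.726, 0.001]
wrist_force: [0.1, 0.6, -0.3]
opening: 0.446
```

```bash
python3 -c "
from look import *
look('15')
print(to(*j(-130,-55),20,-94))"
```

```text
t 12.25 tcp [497.7 201.3 123.1] yaw -93.12 F [ 0.1  0.6 -0.3] open 0.45
top [612.4 191.2 107.5  85.8  85.9] jig [-47.2 -57.4] or [ 428.3 -120.5   86.   107.9    9.5]
side [612.5 194.  111.3  88.   85.8] jig [-47.3 -54.5] or [ 426.3 -105.5   85.7   92.4    9.5]
tcp j [-162.3  -55.3]
([np.float64(0.2), np.float64(-32.3), np.float64(103.1)], np.float64(0.88))
```

Call:
step_arm(plan=[[[0,-0.01,0.04],[0,0,0.7]],[[0,-0.02,0.08],[0,0,0.7]],[[0,-0.035,0.103],[0,0,0.7]],[[0,-0.046,0.103],[0,0,0.7]],[[0,-0.052,0.103],[0,0,0.7]]])

```text
time_s: 12.85
eef_pos: [0.5505, 0.1978, 0.0215]
eef_rot: [-0.0, -0.684, 0.73, 0.0]
wrist_force: [0.3, 0.9, 0.4]
opening: 0.448
```

```bash
python3 -c "
from look import *
look('16')"
```

```text
t 12.85 tcp [550.5 197.8  21.5] yaw -93.73 F [0.3 0.9 0.4] open 0.45
top [612.1 190.4 105.5  86.3  85.9] jig [-47.4 -58.2] or [ 428.6 -120.2   85.6  107.9    9.2]
side [612.5 194.  111.3  88.   85.8] jig [-47.3 -54.5] or [390.8 -68.7  39.2  16.8  39.7]
tcp j [-109.4  -55.1]
```

Call:
step_arm(plan=[[[0,-0.003,0],[0,0,0]],[[0,-0.006,0],[0,0,0]],[[0,-0.008,0],[0,0,0]],[[0,-0.01,0],[0,0,0]],[[0,-0.01,0],[0,0,0]]])

```text
time_s: 13.45
eef_pos: [0.5586, 0.1972, 0.0216]
eef_rot: [-0.001, -0.683, 0.73, 0.001]
wrist_force: [-4.9, 0.4, 3.3]
opening: 0.453
```

```bash
python3 -c "
from look import *
look('17')"
```

```text
t 13.45 tcp [558.6 197.2  21.6] yaw -93.81 F [-4.9  0.4  3.3] open 0.45
top [611.4 172.3  71.8  86.3  89.6] jig [-46.9 -76.3] or [ 428.4 -120.2   86.   108.     9.2]
side [612.7 193.9 111.3  88.   86. ] jig [-47.1 -54.6] or [396.8 -68.8  55.8  24.5  39.8]
tcp j [-101.3  -55.1]
```

Call:
step_arm(plan=[[[0,-0.0015,0],[0,0,0]],[[0,-0.0025,0],[0,0,0]],[[0,-0.0035,0],[0,0,0]],[[0,-0.0035,0],[0,0,0]]])

```text
time_s: 13.95
eef_pos: [0.5593, 0.197, 0.0209]
eef_rot: [-0.003, -0.683, 0.73, 0.002]
wrist_force: [-14.0, -0.5, 10.1]
opening: 0.446
```

Call:
step_arm(plan=[[[0,0.015,0],[0,0,0]],[[0,0.045,0],[0,0,0]],[[0,0.06,-0.045],[0,0,0]],[[0,0.075,-0.09],[0,0,0]],[[0,0.09,-0.13],[0,0,0]]])

```text
time_s: 14.45
eef_pos: [0.473, 0.2029, 0.1533]
eef_rot: [0.001, -0.683, 0.73, -0.001]
wrist_force: [0.2, 0.9, 0.1]
opening: 0.449
```

Call:
step_arm(plan=[[[0.04,0.03,-0.02],[0,0,0]],[[0.08,0.05,-0.04],[0,0,0]],[[0.12,0.06,-0.04],[0,0,0]],[[0.12,0.06,-0.04],[0,0,0]]])

```text
time_s: 14.85
eef_pos: [0.405, 0.0838, 0.1925]
eef_rot: [0.001, -0.682, 0.732, -0.002]
wrist_force: [-0.5, 1.0, -0.6]
opening: 0.452
```

Run:
```python
from look import *
look('18',1)
for n in ("top","side"):
    im=viewer.camera(n); b=[130,130,290,220] if n=="top" else [140,200,260,310]
    cv2.imwrite(f"pics/{n}_z18.png",cv2.resize(im[b[1]:b[3],b[0]:b[2],::-1],None,fx=4.8,fy=4.8))
    for t in("discs","beaker"):print(t,[(round(a["score"],2),np.round(a["extent"])) for a in nets.boxes_of(t,n)])
```

```text
t 14.85 tcp [405.   83.8 192.5] yaw -94.05 F [-0.5  1.  -0.6] open 0.45
top [613.1 191.1 107.5  85.9  85.8] jig [-46.5 -57.4] or [ 428.3 -120.8   86.1  107.5    9.5]
side [613.6 194.1 111.1  89.2  85.4] jig [-46.2 -54.3] or [ 447.  -112.2   46.9  112.4    9.4]
tcp j [-246.6 -179. ]
discs [(0.59, array([ 88., 229., 122., 267.]))]
beaker [(0.66, array([404., 225., 444., 254.]))]
discs [(0.91, array([238., 354., 290., 384.]))]
beaker [(0.41, array([300.,  76., 308., 114.]))]
```

View pics/top_z18.png

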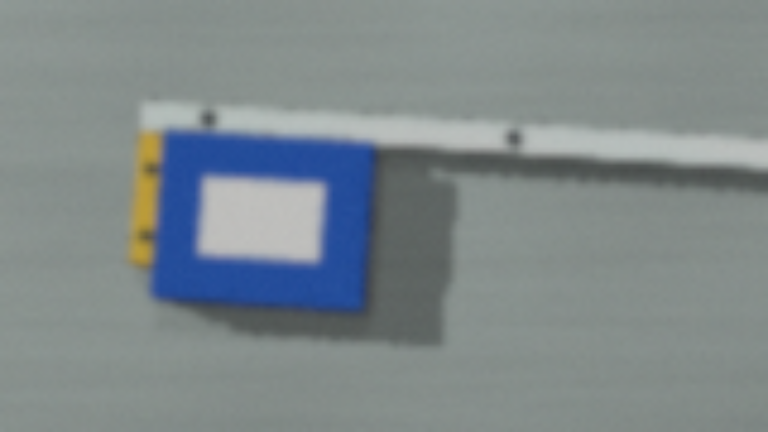

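View pics/side_z18.png

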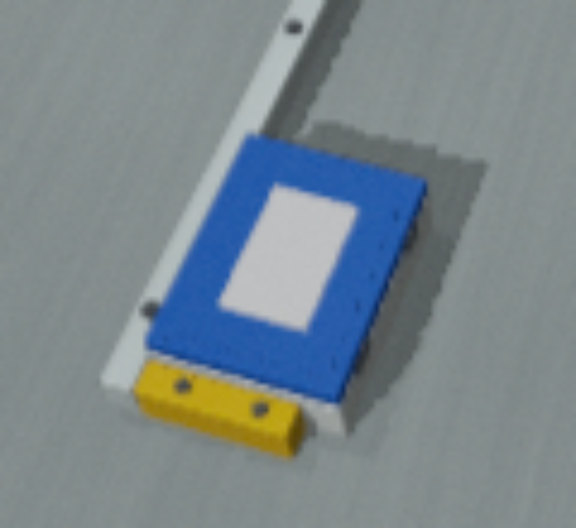

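View pics/top_18.png

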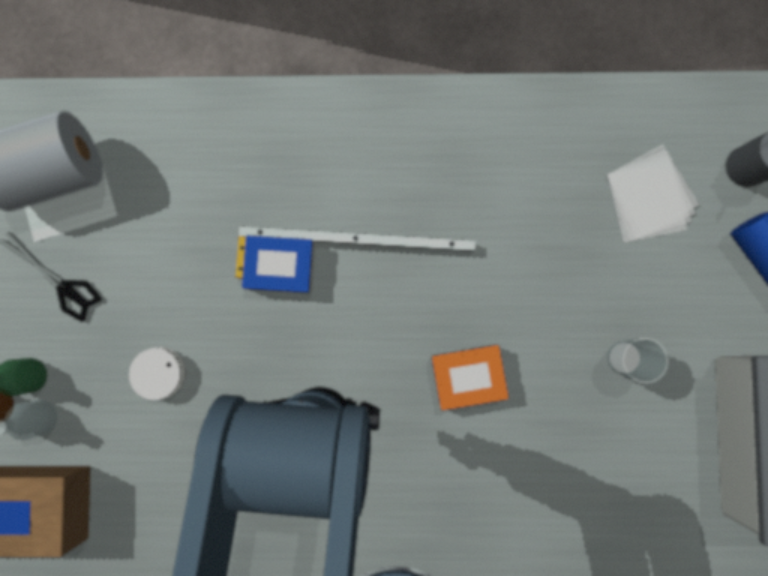

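The case is seated in the corner at top-view pixels (278,263), the bystanders are where they started, and the arm is clear. Handing in.

```bash
python3 -c "
from bench import ticket
print(ticket.hand_in())"
```

```text
the job is handed in; nothing more can be done
None
```

I slid the blue-lidded case into the corner of the jig and handed the job in at about 15 s; it gave no verdict back. I pushed it squarely onto the fence, then along the fence to the yellow stop, and finished with a light press toward the fence.

**Seating:** Both contacts stopped firmly. The wrist force rose to about 20 N against the stop and 14 N against the fence, and the tool stopped advancing each time.

**Final position in the jig frame** (target x −44 mm, y −55 mm):

| Camera | x (mm) | y (mm) |
|---|---|---|
| Top | −46.5 | −57.4 |
| Side | −46.2 | −54.3 |

- **Squareness:** the case is within about 0.6° of the jig, and both close-up pictures show it flush on both faces.
- **Disagreements:** the cameras differ by about 3 mm in y. They also read x about 2 mm short even when the case was pressed on the fence. I put this down to calibration and edge-finding error, because contact was confirmed by force.

**Bystanders:** in the top view the orange case reads within 0.5 mm of where it began. The net boxes for the discs and beaker, in the top view, match the first ones to within a few pixels. In the last side view the arm partly hid the orange case and apparently the beaker, so I did not rely on that view for those two.

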